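Hold the lounge lock box open with its key

TASK

Take the round-headed hollow key out of its wooden block and push it over the post of the lock on the grey box, past the sticky pins, until it is fully home. Then turn it a quarter turn clockwise (seen from above) and finish while still gripping the key and holding it turned, because the lock springs back; leave the other key and everything else on the table alone.

Things in the scene. Friction and masses are not known exactly. Their poses are not given: they have to be found in the camera images.
- key_bow (a point): Centre of the round flat steel head of the key to use: a disc 36 mm across, 10 mm thick, standing upright, faces along the key's own +y and -y (grip across these 10 mm). z points up the shank; x is horizontal, the way the bit sticks out. The tip lies 63 mm below, the shank begins 17 mm below. Mass about 70 g.
- key_tip (a point): Centre of the lower end of the same key's shank, same axes. The shank is a tube 12 mm outside, bore 7 mm, 46 mm long. At its lower end one bit (flag) sticks out to +x, reaching 16 mm from the axis, 5 mm thick, 9 mm high, flush with the tip, lower edge rounded.
- key_block (a point): Centre of the top of the fixed dark wooden block (60 x 60 mm, 34 mm high) in which the key stands upright at the start, tip 4 mm above the table in a keyhole-shaped well 30 mm deep with about 1.5 mm play. Lift the key straight up by 35 mm or more before moving aside. x points as the key's bit.
- other_key_bow (a point): Head of the other steel key, as long as the first (tip 63 mm below), in a like block 15 to 26 cm from the first; their places may be exchanged. Its head is a straight T crossbar 44 mm wide, not a disc, and its shank is solid, so it does not fit. Leave it alone.
- lock_seat (a point): Bottom of the lock on its axis, where the key's tip rests when fully home: 70 mm above the table, level with the top of the fixed grey box (220 x 260 x 70 mm). z up; x horizontal, from the axis along the keyhole slot. A round post 5 mm thick stands on the axis from here to 27 mm above; the key's bore goes over it.
- lock_face (a point): On the same axis, same axes, level with the top of the steel lock case (56 x 56 mm, 22 mm high). The post sticks out 5 mm, pointed. The 8 mm thick top plate has a keyhole: 14.4 mm round the post, plus a slot 7.4 mm wide out to 17.5 mm from the axis along +x, with lips sloping in that stand 3 mm above the face. The key's bit must point along +x to enter.
- lock_pins (a point): Middle of the keyhole slot, 12.5 mm out from the axis, 18 mm above the seat. Four small sprung, sticky pins reach into the slot here; pushing the bit past them takes about 8 to 16 N downward, and small twists to and fro (up to 0.08 rad) help. Below, the bit drops between the jaws of the turning plug. The key can turn only when its tip is less than 5 mm from the seat.
- plug (a joint): Turn of the lock's plug in rad: 0 at rest, growing clockwise seen from above, stop at 1.75. A spring turns it back to 0 when let go (0.02 to 0.1 N m, growing with the turn). The bit has about 0.06 rad of play, so the key turns a little more than the plug. Turning draws back a brass bolt at the case's side nearest the robot.
Things that resemble listed ones, but are neither listed nor needed, are in the scene too. What is shaped like the part that bears key_bow but green or yellow is not meant.

How it is judged:
By the outcome, as a careful person would: the job done as asked, in the order asked, and still so for the second after the job is handed in, while the arm keeps its last pose, push and grip.
It also fails if it takes over 50 s, if anything falls off the work surface, if the arm or the gripper's body presses on something with over 40 N, if the wrist force passes 120 N, or if a joint passes its speed limit or range.

ROBOT

A 6-joint arm with a two-finger parallel gripper is mounted at the origin on the work surface. World frame = base frame: x ahead of the robot, y to its left, z up, the work surface at z = 0. Lengths are in m, angles in rad, forces in N, time in s.
With the tool pointing down it reaches from about 0.375 to 0.975 m from the base axis. Payload 3.8 kg.
Tool frame: the origin (TCP) lies at the very end of the fingers, on their centre line; the grasp point (between the pads) lies 19 mm behind it; z points along the fingers, y is the line along which they close (so a half turn about z gives the same grasp; the last joint's range is limited). The gripper opens to 85 mm and grips with 20 to 120 N. Pads are 22 mm wide; open, the fingers measure 114 mm over their backs; the gripper's body (76 mm by 85 mm) begins 54 mm behind the grasp point. The pads swing forward as they close: fully open they stand 13 mm farther back than shut.
Start: joints at [1.204, 0.264, 1.604, -0, 1.274, -0.037], TCP at [0.219, 0.639, 0.211] pointing down, gripper open.
Joint ranges: [-2.63, 2.63], [-0.94, 2.18], [0.31, 2.57], [-1.31, 4.45], [0, 2.66], [-2.55, 2.55]. Speed limits (rad/s): [2.57, 2.57, 3.14, 3.14, 3.14, 3.14].

INTERFACE

Orientations are given as a rotation vector (axis times angle).
In Python, from workcell import monitor, viewer, job gives the robot as it stands. The module is installed in compiled form; this text tells all that it offers.
- The arm moves only by the tool step_arm, never from a script. Its argument "series" is one flat list of numbers, 4 for each row, row after row: the shift along the tool's x, y, z in m, then the turn about the tool's z in rad. A call has 1 to 8 rows; each row is the pose to reach, as a shift and turn from the pose commanded when the call began, along the tool's axes at that moment; what a row does not reach only later rows make up. A row lasts 1/8 s, in which the tool goes at most 62.5 mm and 10.7 degrees, less where a joint would pass 70% of its speed; a pose out of reach is approached as far as the arm can. A call with a gripper value outside its range is refused whole. "gripper" is the opening, from 0 (shut) to 1 (fully open), set as the call begins (left out, the last holds). The fingers move at their own pace and stop on an object; "newtons" is the grip in N (left out, the last holds). Time passes only in rows, so rows that repeat a pose let the fingers close. It gives the time, the measured TCP pose, the force, the opening and the grip force at its end, in the units of the state.
- monitor.read_state(): the state, without advancing time (a new reading comes with each control period).
- viewer.read_camera(name): name is "scene" or "top"; returns a dict with "image" (480x640x3 uint8, red, green, blue), "intrinsics" (3x3 intrinsics, pixels), "T" (4x4, takes a point from camera to world coordinates). Camera axes: x right, y up, looking along -z (the intrinsics and any distortion apply to the point x, -y, -z); pixel columns grow to the right and rows downward; lengths in m; the calibration is good to about 2 mm. A picture is of the moment at which its call begins. There is no depth.
- job.finish_job(): hands the job in; it is judged then, once.
Trained networks look in a picture, given as the dict that the camera call returned (one of the last four; its "shot" number tells which), for a name from the list of things; names that differ only in an ending like _2 or _b are one class to them, and where a whole thing is asked for, a point or a joint stands for the part that bears it (a point fixed in the world has none). Each returns a list of dicts, best first, with "score" (0 to 1); they miss things now and then, are a little off and sometimes report something else, mostly with a low value. They report only what shows in the picture. A call takes as long as a camera call. They do not tell look-alikes from the thing itself.
- viewer.boxes_of(picture, label): "extent" ([centre column, centre row, width, height] in pixels, round what is visible of it).
- viewer.spot_point(picture, label): "point" ([column, row] in pixels: a listed point, or the origin of a listed thing).
The state is a dict: "time": time; "q": joint angles; "joint_vel": joint speeds; "joint_torque": joint torques, N m; "tool_pos": TCP position; "tcp_rot": TCP orientation; "wrist_force": force on the tool from outside, world axes, zero at the start; "torque": the same for the moment, N m; "width": opening from 0.0 (shut) to 1.0 (fully open); "grip_force": force on a finger pad.
Only numpy, scipy, OpenCV 4.12 (cv2) and the standard library are available. Lean on these libraries where they do the work, as an engineer would, in place of code of your own. Each camera call takes 0.05 s, during which the arm holds its last target. There are 200 camera calls.

## Working session

There is one attempt and no reset: what is moved stays moved. The work goes in short steps, Python scripts to look and compute and a tool call to move; the robot and the scene stay as the last step left them, time stands still between calls to the robot, and variables do not carry over. Pictures are saved under pics/ and viewed, at most 10 in all, crops included, and the job is handed in when it is done.

Besides the shell and the picture viewer there is one more tool, called after ">>>" by a JSON object that holds its "api" and its "payload". step_arm: Moves the arm, as the interface text tells. Its arguments: {"type":"object","properties":{"series":{"type":"array"},"gripper":{"type":"number"},"newtons":{"type":"number"}},"required":["series"]}

```bash
mkdir -p pics
cat > h.py <<'E'
import numpy as np, cv2
from workcell import monitor, viewer, job
def ray(p,uv):
    K=np.array(p["intrinsics"]);T=np.array(p["T"])
    d=np.linalg.inv(K)@np.array([uv[0],uv[1],1.]); d=np.array([d[0],-d[1],-d[2]])
    return T[:3,3],T[:3,:3]@d
def atz(p,uv,z):
    o,d=ray(p,uv); return o+d*(z-o[2])/d[2]
def proj(p,X):
    K=np.array(p["intrinsics"]);T=np.array(p["T"])
    c=T[:3,:3].T@(np.array(X)-T[:3,3]); c=np.array([c[0],-c[1],-c[2]]); u=K@c; return u[:2]/u[2]
def tri(ps,uvs):
    A=np.zeros((3,3));b=np.zeros(3)
    for p,u in zip(ps,uvs):
        o,d=ray(p,u);d=d/np.linalg.norm(d);M=np.eye(3)-np.outer(d,d);A+=M;b+=M@o
    X=np.linalg.solve(A,b); return X,[float(np.linalg.norm(proj(p,X)-u)) for p,u in zip(ps,uvs)]
E
python3 - <<'E'
from h import *
np.set_printoptions(precision=3,suppress=True)
P={}
for n in("scene","top"):
    p=viewer.read_camera(n);P[n]=p
    cv2.imwrite(f"pics/{n}0.png",p["image"][:,:,::-1])
    print(n,p.keys(),p["T"],p["intrinsics"])
    for l in("key_bow","key_tip","key_block","other_key_bow","lock_seat","lock_face","lock_pins"):
        print(l,[(round(r["score"],2),np.round(r["point"],1)) for r in viewer.spot_point(p,l)][:4])
print(monitor.read_state())
E
```

```text
scene dict_keys(['image', 'intrinsics', 'T', 'shot']) [[ 0.655 -0.546  0.522  0.968]
 [ 0.755  0.457 -0.469 -0.48 ]
 [ 0.018  0.702  0.712  0.686]
 [ 0.     0.     0.     1.   ]] [[512.712   0.    325.365]
 [  0.    512.712 236.084]
 [  0.      0.      1.   ]]
key_bow [(0.91, array([297.1, 346.8])), (0.84, array([224.5, 381.6])), (0.7, array([337.6, 306.9]))]
key_tip [(0.9, array([230.9, 401.7])), (0.87, array([298.6, 374.7])), (0.79, array([334.1, 330.1]))]
key_block [(0.88, array([297.9, 365.2]))]
other_key_bow [(0.81, array([257.4, 248.9]))]
lock_seat [(0.83, array([465.2, 190.6]))]
lock_face [(0.79, array([469.1, 182.2]))]
lock_pins [(0.93, array([478.3, 186.5])), (0.46, array([466.3, 182.6]))]
top dict_keys(['image', 'intrinsics', 'T', 'shot']) [[ 0.156  0.963 -0.219  0.324]
 [-0.988  0.152 -0.035 -0.084]
 [-0.001  0.222  0.975  1.053]
 [ 0.     0.     0.     1.   ]] [[542.803   0.    317.295]
 [  0.    542.803 242.765]
 [  0.      0.      1.   ]]
key_bow [(0.71, array([429.7, 198. ])), (0.47, array([480.3, 225.6]))]
key_tip [(0.79, array([373.7, 214.8])), (0.65, array([423.4, 211.8])), (0.65, array([472. , 233.3]))]
key_block [(0.71, array([423.2, 207.9]))]
other_key_bow [(0.47, array([380.4, 295.9]))]
lock_seat [(0.63, array([188.6, 193.5]))]
lock_face [(0.95, array([187. , 193.9]))]
lock_pins [(0.88, array([188.1, 184.5])), (0.64, array([184.1, 192.8]))]
{'time': 0.8, 'q': array([ 1.204,  0.264,  1.604, -0.   ,  1.274, -0.037]), 'joint_vel': array([-0.   ,  0.   , -0.001,  0.001, -0.001, -0.   ]), 'joint_torque': array([ -0.002, -51.498, -36.769,  -0.   ,   0.001,  -0.   ]), 'tool_pos': array([0.219, 0.639, 0.211]), 'tcp_rot': array([0.516, 3.099, 0.   ]), 'wrist_force': array([ 0.066, -0.934,  0.421]), 'torque': array([0.088, 0.078, 0.005]), 'grip_force': 0.0, 'width': 0.9973388433729291}
```

View pics/scene0.png

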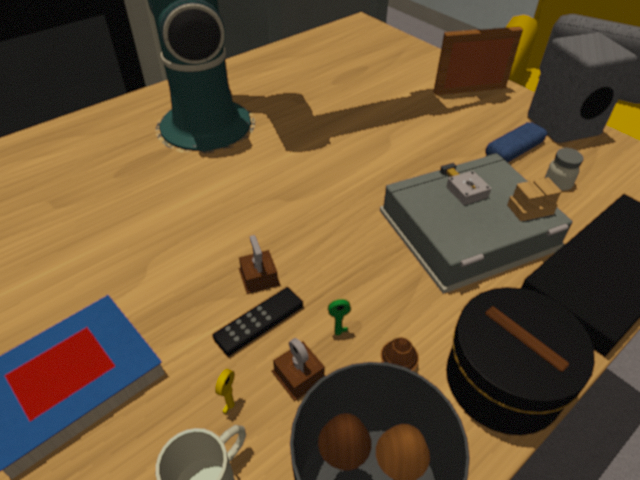

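View pics/top0.png

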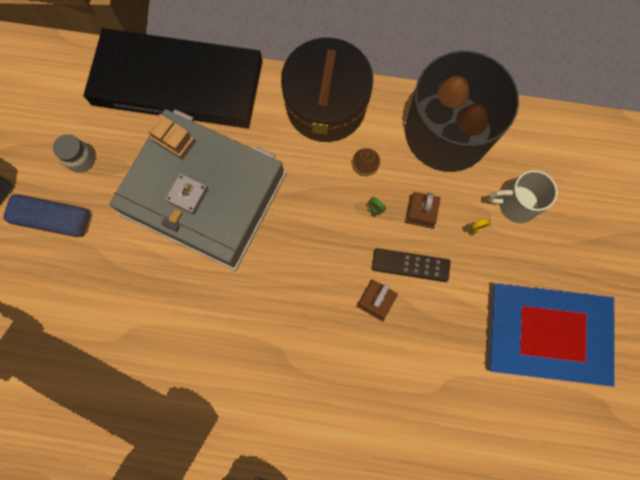

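The scene picture shows a round-headed steel key in a block at (298,352) and a bar-headed steel key in a block at (257,255). There are also loose green (340,312) and yellow (226,388) look-alikes, and the lock is at (468,185). In the top picture these are at (427,203), (380,296), (376,206), (480,226) and (187,193). Candidates for key_bow are the steel disc at (298,350), the T at (257,248), the green and the yellow. I choose (298,350) and will check it in a crop.

Run:
```python
from h import *
np.set_printoptions(precision=4,suppress=True)
s=cv2.imread("pics/scene0.png");t=cv2.imread("pics/top0.png")
def c(i,x,y,w=32):return cv2.resize(i[y-w:y+w,x-w:x+w],(380,300) if 0 else (300,300),interpolation=cv2.INTER_CUBIC)
cv2.imwrite("pics/crop1.png",np.vstack([np.hstack([c(s,298,362),c(t,427,205)]),np.hstack([c(s,468,185),c(t,187,195)])]))
ps=[viewer.read_camera(n) for n in("scene","top")]
def best(p,l,near):
    r=[np.array(x["point"]) for x in viewer.spot_point(p,l)]
    r=[x for x in r if np.hypot(*(x-near))<25]; return min(r,key=lambda x:np.hypot(*(x-near))) if r else None
N={"key_bow":((297,347),(430,198)),"key_tip":((298,374),(423,212)),"key_block":((298,365),(423,208)),"lock_seat":((465,190),(188,193)),"lock_face":((469,182),(187,194)),"lock_pins":((478,186),(188,184)),"other_key_bow":((257,249),(380,296))}
for l,(a,b) in N.items():
    u=[best(ps[0],l,a),best(ps[1],l,b)]
    if u[0] is None or u[1] is None: print(l,u);continue
    X,e=tri(ps,u);print(l,X,np.round(e,1),u)
for l,z in (("key_block",.034),("lock_face",.092),("lock_seat",.07),("lock_pins",.088)):
    for p,n in zip(ps,N[l]):
        u=best(p,l,n)
        if u is not None: print(l,z,atz(p,u,z))
```

```text
key_bow [ 0.656  -0.2457  0.0676] [0.6 0.4] [array([298.3, 348.5]), array([429.4, 202.9])]
key_tip [ 0.6587 -0.2457  0.0018] [0.3 0.2] [array([300.1, 374. ]), array([422.8, 211.1])]
key_block [ 0.6556 -0.2427  0.0249] [2.8 2.1] [array([297. , 363.7]), array([421.6, 207.6])]
lock_seat [0.598  0.2063 0.067 ] [2.3 2.2] [array([465.2, 193.1]), array([187.7, 194.3])]
lock_face [0.5898 0.2078 0.0891] [0.7 0.6] [array([466.3, 181. ]), array([184.2, 195.9])]
lock_pins [0.6105 0.2075 0.0888] [0.5 0.5] [array([475.4, 186.7]), array([186.8, 185.6])]
other_key_bow [ 0.4628 -0.177   0.0571] [0. 0.] [array([257.4, 252.3]), array([379.1, 298.2])]
key_block 0.034 [ 0.6579 -0.2494  0.034 ]
key_block 0.034 [ 0.6549 -0.2379  0.034 ]
lock_face 0.092 [0.5912 0.2031 0.092 ]
lock_face 0.092 [0.5899 0.2078 0.092 ]
lock_seat 0.07 [0.5982 0.1985 0.07  ]
lock_seat 0.07 [0.6001 0.2086 0.07  ]
lock_pins 0.088 [0.6097 0.2075 0.088 ]
lock_pins 0.088 [0.6115 0.2085 0.088 ]
```

View pics/crop1.png

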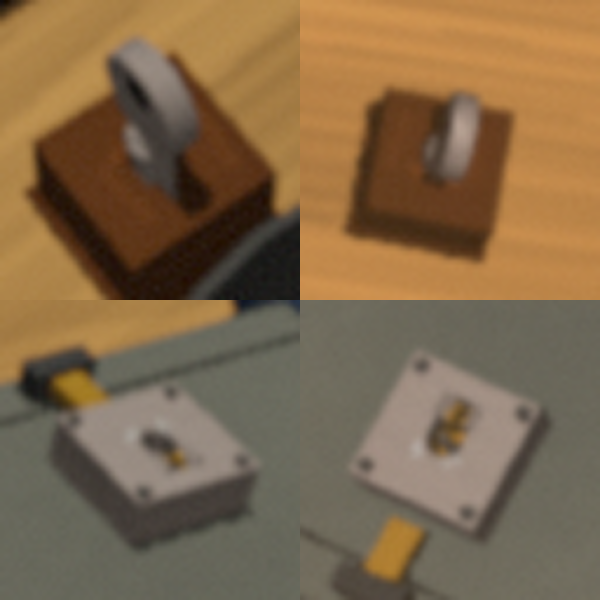

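The crop confirms a disc head with a hole on the shank at scene (298,350). The dark slot spot lies to its lower right, about (309,373). The lock case and its keyhole slot are also clear. Next I fit the block and case poses.

```bash
cat > fit.py <<'E'
from h import *
from scipy.optimize import least_squares
np.set_printoptions(precision=4,suppress=True)
ps=[viewer.read_camera(n) for n in("scene","top")]
def mask(p,kind,win):
    im=cv2.cvtColor(p["image"],cv2.COLOR_RGB2HSV)
    return im
def edgefit(x0,half,z,h):
    # fit square top of half width at height z: maximise gradient magnitude across projected edges
    G=[]
    for p in ps:
        lab=cv2.GaussianBlur(cv2.cvtColor(p["image"],cv2.COLOR_RGB2LAB).astype(np.float32),(0,0),1.0)
        g=sum(cv2.Sobel(lab[:,:,i],cv2.CV_32F,1,0)**2+cv2.Sobel(lab[:,:,i],cv2.CV_32F,0,1)**2 for i in range(3));G.append(np.sqrt(g))
    t=np.linspace(-1,1,25)
    sq=np.vstack([np.c_[t,-1+0*t],np.c_[t,1+0*t],np.c_[-1+0*t,t],np.c_[1+0*t,t]])*half
    def score(v):
        tot=0
        R=np.array([[np.cos(v[2]),-np.sin(v[2])],[np.sin(v[2]),np.cos(v[2])]])
        X=np.c_[sq@R.T+v[:2],np.full(len(sq),z)]
        out=[]
        for p,g in zip(ps,G):
            uv=np.array([proj(p,x) for x in X]).astype(np.float32)
            out.append(np.mean(cv2.remap(g,uv[:,:1],uv[:,1:],cv2.INTER_LINEAR)))
        return out
    from scipy.optimize import differential_evolution as de
    for sel in ([0],[1],[0,1]):
        r=de(lambda v:-sum(score(v)[i] for i in sel),[(x0[0]-.015,x0[0]+.015),(x0[1]-.015,x0[1]+.015),(-np.pi/4+x0[2],np.pi/4+x0[2])],popsize=10,maxiter=25,seed=0,polish=True)
        print(sel,r.x,np.degrees(r.x[2]),-r.fun)
    return r.x
if __name__=="__main__":
    b=edgefit((.656,-.245,0.),.030,.034,.034)
    l=edgefit((.595,.207,0.3),.028,.092,.022)
    rows=[]
    for v,half,z,n,uvs in((b,.03,.034,"b",((298,362),(427,205))),(l,.028,.092,"l",((468,185),(187,195)))):
        R=np.array([[np.cos(v[2]),-np.sin(v[2])],[np.sin(v[2]),np.cos(v[2])]])
        row=[]
        for p,(x,y) in zip(ps,uvs):
            w=28;k=10
            im=cv2.resize(p["image"][y-w:y+w,x-w:x+w,::-1],None,fx=k,fy=k,interpolation=cv2.INTER_CUBIC)
            im=np.clip(im.astype(float)*1.5,0,255).astype(np.uint8)
            f=lambda q,zz:tuple(np.int32(np.round((proj(p,[*(R@np.array(q)+v[:2]),zz])-[x-w,y-w]+.5)*k)))
            for a,bb in(((-1,-1),(-1,1)),((-1,1),(1,1)),((1,1),(1,-1)),((1,-1),(-1,-1))):
                cv2.line(im,f(np.array(a)*half,z),f(np.array(bb)*half,z),(0,255,0),1)
            for q,c in(((.0175,0),(0,0,255)),((0,.0175),(255,0,0)),((0,0),(0,255,255))): cv2.circle(im,f(q,z),4,c,-1)
            row.append(cv2.resize(im,(390,300) if 0 else (300,300)))
        rows.append(np.hstack(row))
    cv2.imwrite("pics/fit.png",np.vstack(rows))
E
python3 fit.py
```

```text
[0] [ 0.6635 -0.2524 -0.196 ] -11.228693896059946 118.35113525390625
[1] [ 0.6484 -0.2394 -0.063 ] -3.608042399684459 159.10670471191406
[0, 1] [ 0.6493 -0.24   -0.0944] -5.408823216993315 189.4579620361328
[0] [ 0.5973  0.2027 -0.3404] -19.5020200082916 112.11970520019531
[1] [ 0.5971  0.207  -0.2831] -16.21861477446483 96.15196228027344
[0, 1] [ 0.5973  0.2056 -0.3193] -18.29447175508327 189.61138916015625
```

View pics/fit.png

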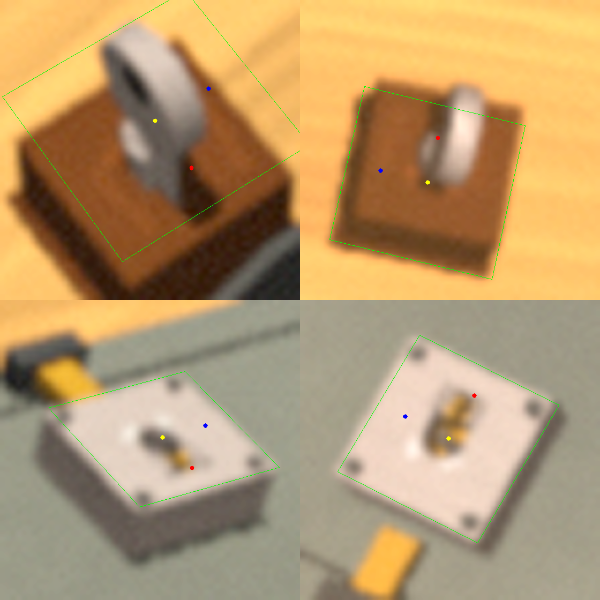

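The crop shows the case outline fits, with the keyhole slot running up-right in the top view. The block fit slid off to the base outline, so I measure the block from its visible top corners instead, and the lock from the hole itself at higher zoom.

Run:
```python
from h import *
np.set_printoptions(precision=4,suppress=True)
ps=[viewer.read_camera(n) for n in("scene","top")]
k=300/56
C=[[(22,143),(178,40),(292,180),(128,290)],[(72,80),(222,108),(196,240),(52,215)]]
for p,cs,o in zip(ps,C,((270,334),(399,177))):
    W=np.array([atz(p,np.array(c)/k-.5+o,.034)[:2] for c in cs]);print(W,W.mean(0),np.linalg.norm(np.roll(W,-1,0)-W,axis=1),np.degrees(np.arctan2(*(np.roll(W,-1,0)-W).T[::-1])))
# repeated NN estimates
acc={}
for i in range(8):
    for j,n in enumerate(("scene","top")):
        p=viewer.read_camera(n);ps[j]=p
        for l in("key_bow","key_tip","key_block","lock_face","lock_seat","lock_pins"):
            ref=[{"key":(298,360),"loc":(468,186)},{"key":(426,205),"loc":(187,192)}][j][l[:3]]
            for x in viewer.spot_point(p,l):
                if np.hypot(*(np.array(x["point"])-ref))<22: acc.setdefault((l,j),[]).append(x["point"]);break
for l in("key_bow","key_tip","key_block","lock_face","lock_seat","lock_pins"):
    a=[np.array(acc[(l,j)]) for j in(0,1)]
    m=[np.median(x,0) for x in a];print(l,m,[x.std(0) for x in a],*tri(ps,m))
# rectified views: block/lock top planes, 1mm=10px
for nm,(cx,cy),z in(("lock",(.597,.206),.092),("block",(.656,-.245),.034)):
    o=[]
    for p in ps:
        g=(np.arange(400)-200)/400*.04 if nm=="lock" else (np.arange(400)-200)/400*.08
        # image up=+x, left=+y
        X=np.array([[proj(p,[cx-a,cy-b,z]) for b in g] for a in g]).astype(np.float32)
        o.append(np.clip(1.6*cv2.remap(p["image"],X[:,:,0],X[:,:,1],cv2.INTER_CUBIC)[:,:,::-1].astype(float),0,255).astype(np.uint8))
    o=[np.hstack(o)]
    cv2.imwrite(f"pics/rect_{nm}.png",o[0])
a=cv2.resize(cv2.imread("pics/rect_lock.png"),(600,300));b=cv2.resize(cv2.imread("pics/rect_block.png"),(600,300))
cv2.imwrite("pics/rect.png",np.vstack([a,b]))
```

```text
[[ 0.6316 -0.2715]
 [ 0.6336 -0.2191]
 [ 0.687  -0.2235]
 [ 0.6837 -0.2766]] [ 0.659  -0.2477] [0.0524 0.0536 0.0532 0.0524] [ 87.8252  -4.6697 -93.5574 174.4848]
[[ 0.6849 -0.2154]
 [ 0.6828 -0.2709]
 [ 0.6314 -0.267 ]
 [ 0.6326 -0.2143]] [ 0.6579 -0.2419] [0.0556 0.0515 0.0527 0.0523] [-92.1743 175.5767  88.7076  -1.2158]
key_bow [array([297.4, 348.4]), array([430.8, 201.8])] [array([0.9132, 0.8061]), array([0.9467, 0.8276])] [ 0.6571 -0.2477  0.0714] [0.36917290824009125, 0.2713087061566279]
key_tip [array([298.7, 373.4]), array([423. , 210.1])] [array([0.87  , 1.6437]), array([0.7918, 1.3021])] [ 0.6589 -0.2465  0.0052] [0.7215201741618504, 0.5312536200009539]
key_block [array([297.1, 363.7]), array([423.2, 208.4])] [array([1.2916, 1.6199]), array([1.5434, 1.2115])] [ 0.6552 -0.2444  0.0257] [1.59522836056068, 1.178607405699874]
lock_face [array([466.5, 182. ]), array([185.6, 195.3])] [array([1.5083, 1.282 ]), array([1.6416, 1.3342])] [0.5916 0.2057 0.0889] [0.5159088306879287, 0.5015488871762069]
lock_seat [array([466.7, 192. ]), array([186.25, 194.95])] [array([0.9317, 1.0673]), array([1.6621, 1.2509])] [0.5972 0.2098 0.0668] [1.5717005976050507, 1.5192926021085755]
lock_pins [array([475. , 186.9]), array([187.3, 185.7])] [array([2.6481, 1.484 ]), array([1.336 , 1.5551])] [0.6104 0.2065 0.0889] [0.5393568654585548, 0.5162189445951482]
```

View pics/rect.png

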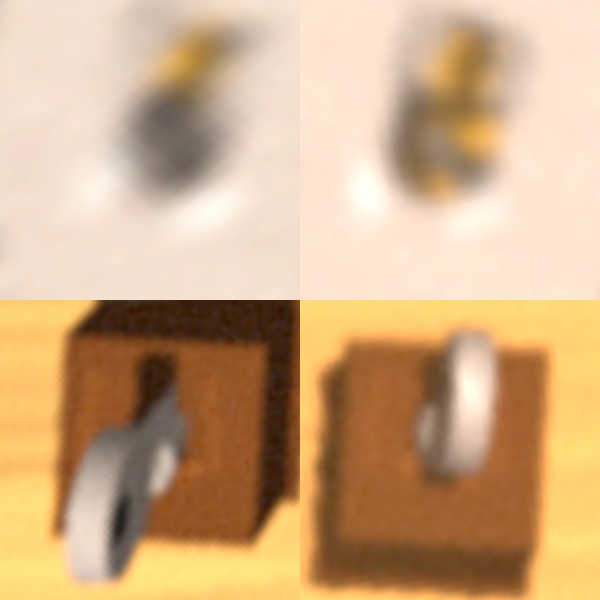

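The rectified views show the block's slot pointing along world +x (block yaw about -3°). The lock hole is centred near (0.598, 0.205) with its slot at about -18°. I move above the key.

```bash
cat >> h.py <<'E'
from scipy.spatial.transform import Rotation as Ro
def delta(tgt,yawY=None,base=None):
    s=monitor.read_state();R=Ro.from_rotvec(s["tcp_rot"]).as_matrix()
    d=R.T@(np.array(tgt)-s["tool_pos"]); y=np.degrees(np.arctan2(R[1,1],R[0,1]))
    print("t",s["time"],"pos",np.round(s["tool_pos"],4),"yawY",round(y,2),"z",R[:,2].round(4),"d",d.round(4),"turn",None if yawY is None else round(np.radians(y-yawY),4),"F",s["wrist_force"].round(2),"M",s["torque"].round(3),"w",round(s["width"],4),"g",s["grip_force"],"q",s["q"].round(3))
E
python3 -c "
from h import *
delta([.657,-.245,.15],87)"
```

```text
t 7.8 pos [0.2186 0.6386 0.2111] yawY 71.1 z [-0. -0. -1.] d [-0.7009 -0.694   0.0611] turn -0.2774 F [ 0.18 -0.84 -0.91] M [-0.006  0.013 -0.014] w 1.002 g 0.0 q [ 1.204  0.264  1.604  0.     1.274 -0.037]
```

>>> {"api": "step_arm", "payload": {"series": [-0.7,-0.694,0,-0.277,-0.7,-0.694,0,-0.277,-0.7,-0.694,0,-0.277,-0.7,-0.694,0,-0.277,-0.7,-0.694,0,-0.277,-0.7,-0.694,0,-0.277,-0.7,-0.694,0,-0.277,-0.7,-0.694,0,-0.277], "gripper": 0.5, "newtons": 100}}

```text
time: 8.8
tool_pos: [0.4413, 0.1888, 0.2116]
tcp_rot: [0.083, 3.139, 0.001]
wrist_force: [0.9, 0.3, 0.7]
width: 0.499
grip_force: 0.0
```

```bash
python3 -c "
from h import *
delta([.657,-.245,.15],87)"
```

```text
t 8.8 pos [0.4413 0.1888 0.2116] yawY 86.98 z [ 1.4e-03  6.0e-04 -1.0e+00] d [-0.2382 -0.4219  0.0616] turn -0.0003 F [0.94 0.26 0.72] M [-0.008 -0.06   0.023] w 0.4988 g 0.0 q [ 0.352 -0.113  2.007  0.     1.246 -1.166]
```

>>> {"api": "step_arm", "payload": {"series": [-0.238,-0.422,0,0,-0.238,-0.422,0,0,-0.238,-0.422,0,0,-0.238,-0.422,0,0,-0.238,-0.422,0,0,-0.238,-0.422,0.06,0,-0.238,-0.422,0.06,0,-0.238,-0.422,0.06,0]}}

```text
time: 9.8
tool_pos: [0.6566, -0.2455, 0.1504]
tcp_rot: [0.084, 3.14, -0.0]
wrist_force: [-0.0, 0.4, -0.1]
width: 0.5
grip_force: 0.0
```

Run:
```python
from h import *
p=viewer.read_camera("scene");q=viewer.read_camera("top")
a=cv2.resize(p["image"][280:430,220:390,::-1],None,fx=2.3,fy=2.3);b=cv2.resize(q["image"][130:280,345:515,::-1],None,fx=2.3,fy=2.3)
cv2.imwrite("pics/above.png",np.hstack([a,b]))
delta([.657,-.245,.048],87)
```

```text
t 9.9 pos [ 0.6556 -0.248   0.1468] yawY 86.74 z [-4.e-03 -1.e-04 -1.e+00] d [-0.0017  0.0031  0.0988] turn -0.0045 F [-0.81  0.99 -0.47] M [ 0.036 -0.018 -0.014] w 0.4986 g 0.0 q [-0.396  0.357  1.605 -0.002  1.184 -1.91 ]
```

View pics/above.png

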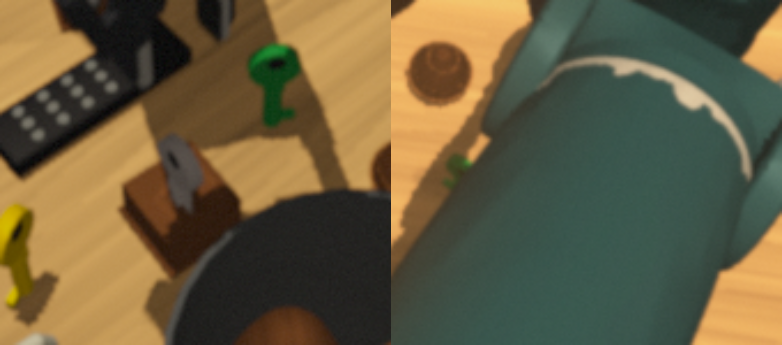

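The crop shows the key standing in its block at (180,165), with the fingers straddling above at the top edge and the hole's slot away from the robot. Now descend and grip.

>>> {"api": "step_arm", "payload": {"series": [0,0,0.05,0,0,0,0.1,0,0,0,0.102,0,0,0,0.102,0]}}

```text
time: 10.4
tool_pos: [0.6568, -0.2433, 0.0507]
tcp_rot: [0.082, 3.139, -0.001]
wrist_force: [-0.2, 0.0, 0.5]
width: 0.504
grip_force: 0.0
```

Run:
```python
from h import *
delta([.657,-.245,.048],87)
```

```text
t 10.4 pos [ 0.6568 -0.2433  0.0507] yawY 87.0 z [ 1.5e-03 -6.0e-04 -1.0e+00] d [-0.0003 -0.0017  0.0027] turn 0.0 F [-0.19  0.04  0.51] M [ 0.015 -0.009  0.013] w 0.5037 g 0.0 q [-0.39   0.438  1.682  0.     1.02  -1.909]
```

>>> {"api": "step_arm", "payload": {"series": [0,0,0,0,0,0,0,0,0,0,0,0,0,0,0,0,0,0,0,0,0,0,0,0], "gripper": 0, "newtons": 25}}

```text
time: 11.15
tool_pos: [0.658, -0.2444, 0.0522]
tcp_rot: [0.083, 3.136, -0.003]
wrist_force: [0.6, -0.1, 5.9]
width: 0.106
grip_force: 29.0
```

Run:
```python
from h import *
delta([.657,-.245,.048],87)
```

```text
t 11.15 pos [ 0.658  -0.2444  0.0522] yawY 86.97 z [ 0.0046 -0.0021 -1.    ] d [ 0.0009 -0.0006  0.0042] turn -0.0005 F [ 0.64 -0.09  5.87] M [-0.088  0.026 -0.037] w 0.1061 g 29.029992520809174 q [-0.391  0.437  1.681 -0.     1.019 -1.909]
```

>>> {"api": "step_arm", "payload": {"series": [0,0,0,0,0,0,0,0,0,0,-0.02,0,0,0,-0.04,0,0,0,-0.07,0,0,0,-0.13,0,0,0,-0.13,0,0,0,-0.13,0], "newtons": 100}}

```text
time: 12.15
tool_pos: [0.6558, -0.2432, 0.1805]
tcp_rot: [0.083, 3.14, -0.0]
wrist_force: [-0.1, 0.1, -1.3]
width: 0.078
grip_force: 100.0
```

Run:
```python
from h import *
delta([.598,.205,.19],71.7)
```

```text
t 12.15 pos [ 0.6558 -0.2432  0.1805] yawY 86.98 z [ 7.e-04 -2.e-04 -1.e+00] d [ 0.0813  0.4446 -0.0097] turn 0.2666 F [-0.08  0.05 -1.25] M [-0.001  0.001  0.018] w 0.0777 g 99.95272184489295 q [-0.391  0.328  1.58   0.     1.234 -1.909]
```

>>> {"api": "step_arm", "payload": {"series": [0.081,0.445,0,0.267,0.081,0.445,0,0.267,0.081,0.445,0,0.267,0.081,0.445,0,0.267,0.081,0.445,0,0.267,0.081,0.445,0,0.267,0.081,0.445,0,0.267,0.081,0.445,0,0.267]}}

```text
time: 13.15
tool_pos: [0.5958, 0.2086, 0.1768]
tcp_rot: [-0.493, -3.098, 0.002]
wrist_force: [-0.5, -1.2, -1.0]
width: 0.08
grip_force: 100.0
```

>>> {"api": "step_arm", "payload": {"series": [0,0,0.01,0,0,0,0.015,0,0,0,0.015,0,0,0,0.015,0]}}

```text
time: 13.65
tool_pos: [0.5989, 0.2039, 0.164]
tcp_rot: [-0.503, -3.101, 0.0]
wrist_force: [0.7, 0.5, -1.1]
width: 0.078
grip_force: 100.0
```

Run:
```python
from h import *
delta([.598,.205,.165],71.7)
p=viewer.read_camera("scene");q=viewer.read_camera("top")
for n,x in(("scene",p),("top",q)): np.savez(f"{n}_hold.npz",**{k:x[k] for k in("image","intrinsics","T")})
a=cv2.resize(p["image"][110:220,410:520,::-1],None,fx=3.6,fy=3.6,interpolation=3);b=cv2.resize(q["image"][140:250,130:240,::-1],None,fx=3.6,fy=3.6,interpolation=3)
cv2.imwrite("pics/hold.png",np.clip(np.hstack([a,b])*1.4,0,255).astype(np.uint8))
for l in("key_bow","key_tip","lock_face"): print(l,[(round(r["score"],2),np.round(r["point"],1)) for r in viewer.spot_point(p,l)][:4])
delta([.598,.205,.165],71.7)
```

```text
t 13.65 pos [0.5989 0.2039 0.164 ] yawY 71.57 z [-1.e-04 -2.e-04 -1.e+00] d [ 0.0012  0.0007 -0.001 ] turn -0.0023 F [ 0.73  0.55 -1.09] M [ 0.016 -0.024 -0.024] w 0.0777 g 100.01109458506107 q [ 0.289  0.217  1.75  -0.     1.175 -0.96 ]
key_bow [(0.88, array([224.9, 380.6])), (0.61, array([478.6, 145.6])), (0.59, array([338., 306.]))]
key_tip [(0.68, array([472.7, 173.3])), (0.41, array([466.2, 192.1]))]
lock_face [(0.84, array([470.4, 182.3]))]
t 13.9 pos [0.5988 0.205  0.1645] yawY 71.65 z [ 6.e-04  2.e-04 -1.e+00] d [ 0.0008 -0.0003 -0.0005] turn -0.0009 F [ 0.25  0.54 -0.53] M [-0.017 -0.076  0.025] w 0.0756 g 100.01102987676859 q [ 0.29   0.217  1.749 -0.     1.175 -0.96 ]
```

View pics/hold.png

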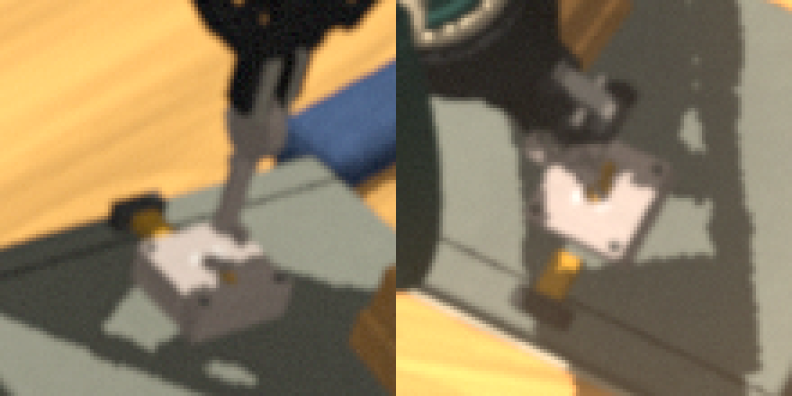

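The crop shows the key hanging from the fingers in the scene view, with its tip at crop (227,232), i.e. (473,174), and its bit pointing right. The lock hole is just below at (470,183). In the top view the gripper mostly hides the key. I compare these with projections.

Run:
```python
from h import *
np.set_printoptions(precision=4,suppress=True)
P={n:dict(np.load(f"{n}_hold.npz")) for n in("scene","top")}
t=np.array([.5988,.2048,.1645]);a=np.radians(-18.3);kx=np.array([np.cos(a),np.sin(a),0])
pts={"tcp":t,"bow":t+[0,0,.016],"tip":t+[0,0,.016-.063],"bit":t+[0,0,-.047]+kx*.016,"shtop":t+[0,0,-.001],"hole":[.598,.205,.092],"post":[.598,.205,.097],"slotend":np.array([.598,.205,.092])+kx*.0175}
o=[]
for n,(r,c) in(("scene",(110,410)),("top",(140,130))):
    p=P[n];im=cv2.resize(p["image"][r:r+110,c:c+110,::-1],None,fx=3.6,fy=3.6,interpolation=3)
    im=np.clip(im*1.6,0,255).astype(np.uint8)
    for k,X in pts.items():
        u=proj(p,X);print(n,k,u); v=tuple(np.int32((u-[c,r]+.5)*3.6))
        cv2.circle(im,v,2,(0,0,255) if k in("bow","tip","bit","shtop","tcp") else (0,255,0),-1)
    o.append(im)
cv2.imwrite("pics/hold2.png",np.hstack(o))
for z in(.116,.118): print(atz(P["scene"],(472.6,173.7),z))
```

```text
scene tcp [479.3679 150.0985]
scene bow [481.5387 142.3941]
scene tip [473.302  171.6264]
scene bit [478.4472 176.8702]
scene shtop [479.234  150.5735]
scene hole [469.9093 182.4038]
scene post [470.5082 180.2737]
scene slotend [475.3882 188.1606]
top tcp [176.9264 178.4104]
top bow [174.5439 175.2268]
top tip [183.4873 187.1776]
top bit [187.9544 179.722 ]
top shtop [177.0726 178.6058]
top hole [186.6016 191.9907]
top post [185.9645 191.1425]
top slotend [191.3561 184.0213]
[0.6007 0.2008 0.116 ]
[0.602  0.1984 0.118 ]
```

View pics/hold2.png

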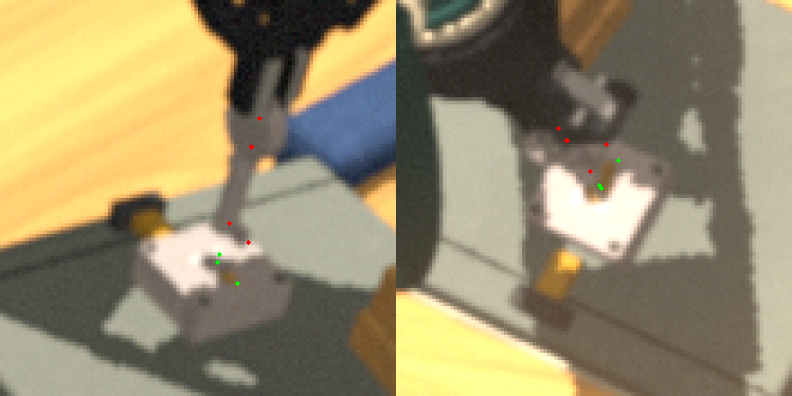

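The projected dots lie on the key in the scene view, left/down by about 1–2 px, the same bias as on the lock. I lower the tip to just above the post, so that parallax cancels, and look again.

>>> {"api": "step_arm", "payload": {"series": [0,0,0.008,0,0,0,0.016,0,0,0,0.016,0,0,0,0.016,0]}}

```text
time: 14.4
tool_pos: [0.5984, 0.2053, 0.1478]
tcp_rot: [-0.5, -3.101, 0.0]
wrist_force: [-0.9, -0.0, -0.7]
width: 0.079
grip_force: 100.0
```

Run:
```python
from h import *
np.set_printoptions(precision=4,suppress=True)
delta([.598,.205,.148],71.7)
P={n:viewer.read_camera(n) for n in("scene","top")}
for n,x in P.items(): np.savez(f"{n}_low.npz",**{k:x[k] for k in("image","intrinsics","T")})
delta([.598,.205,.148],71.7)
o=[]
for n,(cy,cx) in(("scene",(178,472)),("top",(188,186))):
    p=P[n];im=np.clip(p["image"][cy-25:cy+25,cx-25:cx+25,::-1]*2.0,0,255).astype(np.uint8)
    im=cv2.resize(im,(400,400),interpolation=cv2.INTER_CUBIC)
    for i in range(0,50,10): cv2.line(im,(i*8,0),(i*8,6),(0,255,0),1);cv2.line(im,(0,i*8),(6,i*8),(0,255,0),1)
    o.append(im)
cv2.imwrite("pics/low.png",np.hstack(o))
```

```text
t 14.4 pos [0.5984 0.2053 0.1478] yawY 71.68 z [-0.0004 -0.0001 -1.    ] d [ 0.0003 -0.0004 -0.0002] turn -0.0003 F [-0.92 -0.05 -0.75] M [ 0.008  0.074 -0.026] w 0.0792 g 100.00479227746837 q [ 0.291  0.231  1.765  0.     1.147 -0.96 ]
t 14.5 pos [0.5987 0.2054 0.1483] yawY 71.68 z [ 0.0004  0.0001 -1.    ] d [ 0.0006 -0.0006  0.0003] turn -0.0003 F [ 0.29  0.09 -0.99] M [-0.059  0.04   0.001] w 0.0771 g 100.00476495944895 q [ 0.291  0.23   1.764 -0.     1.147 -0.96 ]
```

View pics/low.png

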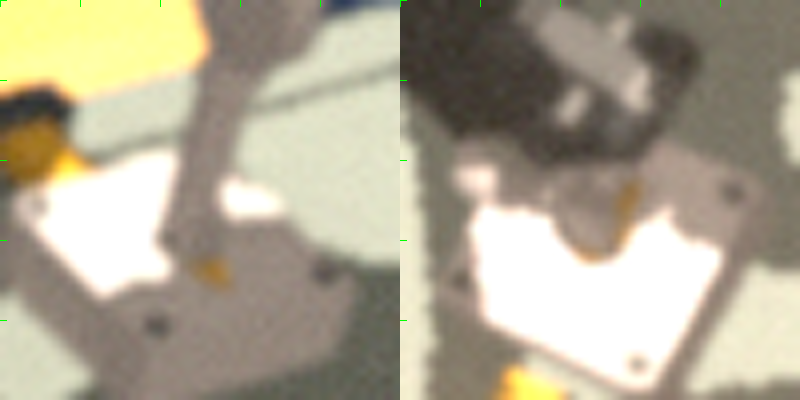

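The low crop shows the shank over the hole in both views: scene shank centre about (197,200) in the crop, and in the top view the rounded tip at (590,215) sits inside the keyhole's outline. I measure the shank edges numerically against the lock.

Run:
```python
from h import *
np.set_printoptions(precision=4,suppress=True)
S=dict(np.load("scene_low.npz"));T=dict(np.load("top_low.npz"))
g=S["image"].astype(int).sum(2)
for r in range(166,188,2): print(r,g[r,462:486])
t=np.array([.5985,.2052,.148])
for n,p,b in(("S",S,-.0022),("T",T,.002)):
    for z in(.148,.12,.112,.102,.100): print(n,z,proj(p,t+[0,b,z-.148]))
    print(n,"hole",proj(p,[.598,.205+b,.092]),"dx",proj(p,[.608,.205+b,.092]),"dy",proj(p,[.598,.215+b,.092]))
g=T["image"].astype(int).sum(2)
for r in range(176,200,2): print(r,g[r,176:200])
```

```text
166 [321 324 320 321 323 319 320 313 280 218 189 197 199 199 201 212 233 240
 255 257 262 267 298 311]
168 [321 316 319 318 312 315 300 272 233 199 194 207 196 207 222 263 295 314
 319 322 326 328 328 325]
170 [283 274 261 246 241 249 254 221 193 187 200 204 199 212 244 295 321 327
 327 322 326 326 322 322]
172 [285 317 346 360 376 375 344 258 200 199 206 207 202 220 268 314 328 331
 324 332 325 324 321 327]
174 [403 428 443 438 444 422 354 250 201 196 200 205 216 247 273 291 311 319
 319 327 319 323 321 327]
176 [444 444 446 446 434 390 296 208 195 198 197 214 287 371 395 372 368 360
 338 332 320 325 322 325]
178 [444 446 449 447 424 351 248 200 205 204 197 218 277 377 424 434 431 421
 411 378 339 319 321 320]
180 [450 461 470 453 386 280 211 208 196 191 186 191 204 249 289 280 271 274
 270 262 255 271 298 314]
182 [463 484 480 421 304 209 178 194 201 186 184 179 187 195 201 203 196 204
 203 206 201 213 236 275]
184 [442 452 447 428 370 292 216 195 189 183 175 176 184 203 213 208 211 207
 208 207 214 209 200 216]
186 [443 435 438 434 432 384 290 214 187 178 166 163 181 199 206 204 2
[... 988 characters left out ...]
 211 201 192 183 181 198 202 208 188 167 180 207 213 226
 234 236 233 232 239 236]
188 [254 229 230 237 210 207 195 191 188 185 184 183 174 175 196 216 234 251
 272 250 236 237 240 238]
190 [456 432 408 362 260 221 232 225 221 210 205 196 189 202 242 290 337 383
 351 269 243 236 243 241]
192 [483 489 490 445 342 249 221 233 230 231 217 208 213 293 401 468 482 485
 458 398 314 274 270 254]
194 [488 491 519 552 524 434 327 245 219 218 220 228 298 404 476 491 492 497
 494 488 470 450 453 427]
196 [495 491 509 527 524 498 473 426 408 405 431 460 491 491 494 497 497 495
 498 498 499 496 489 455]
198 [496 496 496 496 500 491 495 493 498 516 527 520 511 500 497 498 496 492
 493 496 497 491 440 338]
```

Shank and hole agree within about 0.5 mm. Descend gently.

>>> {"api": "step_arm", "payload": {"series": [0,0,0.003,0,0,0,0.005,0,0,0,0.007,0,0,0,0.009,0,0,0,0.009,0]}}

```text
time: 15.12
tool_pos: [0.5987, 0.2055, 0.1391]
tcp_rot: [0.5, 3.101, 0.001]
wrist_force: [-0.2, 0.6, -0.5]
width: 0.079
grip_force: 100.0
```

```bash
python3 -c "
from h import *
delta([.598,.205,.148],71.7)"
```

```text
t 15.125 pos [0.5987 0.2055 0.1391] yawY 71.68 z [ 4.e-04  5.e-04 -1.e+00] d [ 0.0005 -0.0007 -0.0089] turn -0.0004 F [-0.19  0.64 -0.52] M [ 0.194 -0.065 -0.045] w 0.0786 g 100.00223031427595 q [ 0.291  0.238  1.773  0.     1.13  -0.96 ]
```

>>> {"api": "step_arm", "payload": {"series": [0,0,0.002,0,0,0,0.004,0,0,0,0.005,0,0,0,0.005,0]}}

```text
time: 15.62
tool_pos: [0.5999, 0.2059, 0.1373]
tcp_rot: [0.5, 3.098, 0.003]
wrist_force: [-2.3, 0.3, 11.4]
width: 0.08
grip_force: 101.6
```

```bash
python3 -c "
from h import *
delta([.598,.205,.148],71.7)"
```

```text
t 15.625 pos [0.5999 0.2059 0.1373] yawY 71.68 z [ 0.0035  0.0014 -1.    ] d [ 0.0015 -0.0015 -0.0107] turn -0.0004 F [-2.28  0.34 11.4 ] M [0.073 0.57  0.007] w 0.0803 g 101.55833906494081 q [ 0.291  0.239  1.774  0.     1.124 -0.96 ]
```

>>> {"api": "step_arm", "payload": {"series": [0,0,0.002,0.04,0,0,0.002,-0.04,0,0,0.003,0.05,0,0,0.003,-0.05,0,0,0.004,0.05,0,0,0.004,0]}}

```text
time: 16.38
tool_pos: [0.5994, 0.2058, 0.1322]
tcp_rot: [0.499, 3.1, 0.002]
wrist_force: [-1.6, 0.6, 6.4]
width: 0.077
grip_force: 100.8
```

```bash
python3 -c "
from h import *
delta([.598,.205,.148],71.7)"
```

```text
t 16.375 pos [0.5994 0.2058 0.1322] yawY 71.71 z [ 0.0024  0.001  -1.    ] d [ 0.001  -0.0011 -0.0158] turn 0.0001 F [-1.63  0.56  6.44] M [ 0.035  0.303 -0.079] w 0.0771 g 100.83930745488033 q [ 0.291  0.244  1.779  0.     1.116 -0.96 ]
```

>>> {"api": "step_arm", "payload": {"series": [0,0,0.002,0.04,0,0,0.003,-0.04,0,0,0.004,0.05,0,0,0.005,-0.05,0,0,0.006,0.05,0,0,0.006,-0.05,0,0,0.007,0.0,0,0,0.007,0]}}

```text
time: 17.38
tool_pos: [0.5985, 0.2053, 0.1228]
tcp_rot: [-0.499, -3.102, 0.0]
wrist_force: [0.6, 0.6, -1.7]
width: 0.076
grip_force: 100.0
```

```bash
python3 -c "
from h import *
delta([.598,.205,.148],71.7)"
```

```text
t 17.375 pos [0.5985 0.2053 0.1228] yawY 71.7 z [-1.e-04 -0.e+00 -1.e+00] d [ 0.0004 -0.0004 -0.0252] turn 0.0001 F [ 0.64  0.65 -1.66] M [ 0.162 -0.092 -0.013] w 0.0765 g 100.00987044040812 q [ 0.291  0.252  1.787  0.     1.103 -0.96 ]
```

Through the pins; no force now. Continue to the seat.

>>> {"api": "step_arm", "payload": {"series": [0,0,0.002,0,0,0,0.004,0,0,0,0.006,0,0,0,0.008,0,0,0,0.01,0,0,0,0.01,0]}}

```text
time: 18.12
tool_pos: [0.6002, 0.2061, 0.1183]
tcp_rot: [0.499, 3.098, 0.004]
wrist_force: [-5.7, -0.9, 19.6]
width: 0.075
grip_force: 102.7
```

```bash
python3 -c "
from h import *
delta([.598,.205,.148],71.7)"
```

```text
t 18.125 pos [0.6002 0.2061 0.1183] yawY 71.69 z [ 0.004   0.0017 -1.    ] d [ 0.0016 -0.0017 -0.0297] turn -0.0002 F [-5.68 -0.88 19.57] M [-0.102  1.261  0.01 ] w 0.0751 g 102.68938497640193 q [ 2.91e-01  2.57e-01  1.79e+00  1.00e-03  1.09e+00 -9.60e-01]
```

>>> {"api": "step_arm", "payload": {"series": [0,0,-0.001,0.05,0,0,-0.001,-0.05,0,0,-0.001,0.07,0,0,-0.001,-0.07,0,0,-0.001,0.07,0,0,-0.001,-0.05,0,0,-0.002,0,0,0,-0.002,0]}}

```text
time: 19.12
tool_pos: [0.5997, 0.2058, 0.1183]
tcp_rot: [0.5, 3.099, 0.002]
wrist_force: [-4.4, 0.6, 11.6]
width: 0.078
grip_force: 101.6
```

```bash
python3 -c "
from h import *
delta([.598,.205,.148],71.7)"
```

```text
t 19.125 pos [0.5997 0.2058 0.1183] yawY 71.67 z [ 0.0029  0.0011 -1.    ] d [ 0.0013 -0.0012 -0.0297] turn -0.0005 F [-4.43  0.65 11.58] M [0.017 0.712 0.003] w 0.0777 g 101.58974971622229 q [ 0.291  0.256  1.791  0.     1.091 -0.96 ]
```

It stops hard at the same height under 20 N and 12 N, matching the expected home height. Now turn clockwise.

>>> {"api": "step_arm", "payload": {"series": [0.0005,0,0,0.1,0.0005,0,0,0.22,0.0005,0,0,0.34,0.0005,0,0,0.46,0.0005,0,0,0.58,0.0005,0,0,0.7,0.0005,0,0,0.8,0.0005,0,0,0.8], "newtons": 115}}

```text
time: 20.12
tool_pos: [0.5999, 0.2055, 0.1184]
tcp_rot: [1.667, 2.659, 0.004]
wrist_force: [-1.3, -0.9, 11.6]
width: 0.072
grip_force: 115.4
```

```bash
python3 -c "
from h import *
delta([.598,.205,.148],71.7)"
```

```text
t 20.125 pos [0.5999 0.2055 0.1184] yawY 25.83 z [ 4.3e-03  4.0e-04 -1.0e+00] d [ 0.0003 -0.0018 -0.0296] turn -0.8007 F [-1.27 -0.87 11.63] M [-0.278  0.343  0.073] w 0.0721 g 115.40981624275446 q [ 2.910e-01  2.560e-01  1.791e+00 -1.000e-03  1.090e+00 -1.590e-01]
```

>>> {"api": "step_arm", "payload": {"series": [0,0,0,0.12,0,0,0,0.24,0,0,0,0.36,0,0,0,0.48,0,0,0,0.6,0,0,0,0.72,0,0,0,0.85,0,0,0,0.85]}}

```text
time: 21.12
tool_pos: [0.5999, 0.2048, 0.1184]
tcp_rot: [2.615, 1.735, 0.005]
wrist_force: [-1.6, -2.5, 11.2]
width: 0.074
grip_force: 115.5
```

Run:
```python
from h import *
delta([.598,.205,.148],71.7)
p=viewer.read_camera("scene");q=viewer.read_camera("top")
o=[]
for x,(r,c) in((p,(140,420)),(q,(150,130))):
    o.append(cv2.resize(np.clip(x["image"][r:r+80,c:c+80,::-1]*1.5,0,255).astype(np.uint8),(400,400),interpolation=3))
cv2.imwrite("pics/turned.png",np.hstack(o))
```

```text
t 21.125 pos [0.5999 0.2048 0.1184] yawY -22.87 z [ 4.1e-03 -9.0e-04 -1.0e+00] d [-0.0005 -0.0017 -0.0296] turn -1.6506 F [-1.61 -2.47 11.23] M [-0.724  0.298  0.071] w 0.074 g 115.45340444426984 q [ 0.291  0.256  1.791 -0.002  1.091  0.691]
```

View pics/turned.png

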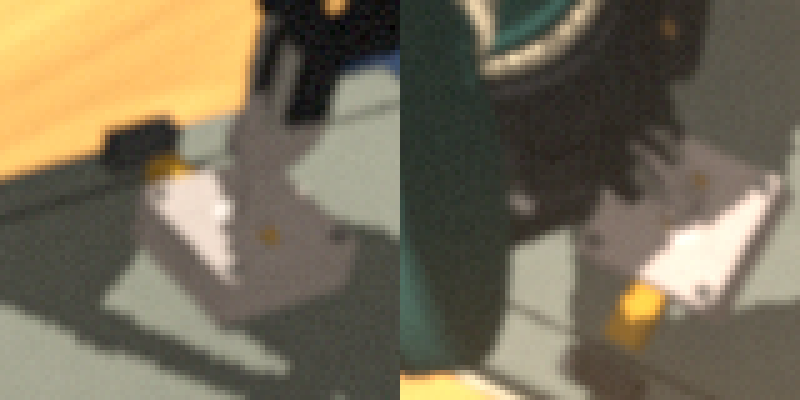

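The crop shows the fingers still on the bow, turned a quarter, with the brass bolt at top-crop (640,310). I compare the bolt's visible area before and after.

Run:
```python
from h import *
def st(im,r,c):
    w=im[r[0]:r[1],c[0]:c[1]].astype(int);m=(w[:,:,0]>1.6*w[:,:,2])&(w[:,:,0]>w[:,:,2]+35)&(w[:,:,0]<256)
    ys,xs=np.nonzero(m);return m.sum(),(xs.min()+c[0],xs.max()+c[0],ys.min()+r[0],ys.max()+r[0]) if m.any() else None
for n,r,c in(("scene",(172,182),(443,465)),("top",(204,226),(160,190))):
    a=np.load(f"{n}_low.npz")["image"];b=viewer.read_camera(n)["image"]
    z=cv2.imread(f"pics/{n}0.png")[:,:,::-1]
    for i in(z,a,b): print(n,st(i,r,c))
    cv2.imwrite(f"pics/{n}_now.png",b[:,:,::-1])
delta([.598,.205,.148],71.7)
```

```text
scene (np.int64(43), (np.int64(447), np.int64(458), np.int64(172), np.int64(176)))
scene (np.int64(39), (np.int64(447), np.int64(458), np.int64(172), np.int64(175)))
scene (np.int64(31), (np.int64(449), np.int64(458), np.int64(172), np.int64(175)))
top (np.int64(126), (np.int64(168), np.int64(181), np.int64(209), np.int64(223)))
top (np.int64(116), (np.int64(169), np.int64(181), np.int64(209), np.int64(222)))
top (np.int64(117), (np.int64(171), np.int64(183), np.int64(206), np.int64(219)))
t 21.325 pos [0.5999 0.2048 0.1184] yawY -22.81 z [ 4.1e-03 -9.0e-04 -1.0e+00] d [-0.0005 -0.0017 -0.0296] turn -1.6496 F [-2.14 -2.48 11.44] M [-0.707  0.308  0.056] w 0.072 g 115.45400083065033 q [ 0.291  0.256  1.791 -0.002  1.091  0.69 ]
```

The bolt has moved about 3–4 px (roughly 7 mm) into the case, so the plug has turned and is being held.

```bash
python3 -c "
from workcell import job
print(job.finish_job())"
```

```text
the job is handed in; nothing more can be done
None
```

The round-headed key is fully home in the lock and turned about 1.65 rad clockwise. The brass bolt has drawn back and the gripper still holds the key turned. I handed the job in at about 21 s without touching the other key; the judged result was not reported back.

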